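# Weigh a soil sample tube and load it into the extruder

## Robot

A 6-joint arm with a two-finger parallel gripper is mounted at the origin on the work surface. World frame = base frame: x ahead of the robot, y to its left, z up, the work surface at z = 0. Lengths are in m, angles in rad, forces in N, time in s.
With the tool pointing down it reaches from about 0.3 to 0.875 m from the base axis. Payload 6.4 kg.
Tool frame: the origin (TCP) lies at the very end of the fingers, on their centre line; the grasp point (between the pads) lies 19 mm behind it; z points along the fingers, y is the line along which they close (so a half turn about z gives the same grasp; the last joint's range is limited). The gripper opens to 85 mm and grips with 20 to 120 N. Pads are 22 mm wide; open, the fingers measure 114 mm over their backs; the gripper's body (76 mm by 85 mm) begins 54 mm behind the grasp point. The pads swing forward as they close: fully open they stand 13 mm farther back than shut.
Start: joints at [-1.491, 0.181, 1.607, -0, 1.354, -0.206], TCP at [0.162, -0.552, 0.231] pointing down, gripper open.
Joint ranges: [-2.99, 2.99], [-0.89, 2.07], [0.3, 2.58], [-1.14, 4.28], [0, 2.63], [-3.12, 3.12]. Speed limits (rad/s): [2.57, 2.57, 3.01, 3.14, 3.14, 3.14].

## Interface

Orientations are given as a unit quaternion [w, x, y, z].
In Python, from bench import telemetry, camera, ctrl, spotter gives the robot as it stands.
- The arm moves only by the tool send_rows, never from a script. Its argument "series" is a list of rows, each a list of 3 entries, a list of its own where there are three numbers: the turn, a rotation vector about the world's x, y, z in degrees, then the shift along the world's x, y, z in mm, then the closure, from -1 (fully open) to 1 (shut), so that 0 is half open. In form: [[[rx, ry, rz], [dx, dy, dz], gripper], ...]. A call has 1 to 10 rows; each row is the pose to reach, as a shift and turn from the pose commanded when the call began; what a row does not reach only later rows make up. A row lasts 1/8 s, in which the tool goes at most 62.5 mm and 10.7 degrees, less where a joint would pass 70% of its speed; a pose out of reach is approached as far as the arm can. A call with a gripper value outside its range is refused whole. The fingers move at their own pace and stop on an object; the grip force is fixed at half the most. Time passes only in rows, so rows that repeat a pose let the fingers close. It gives the time, the measured TCP pose, the force, the opening and the grip force at its end, in the units of the state.
- telemetry.get_obs(): the state, without advancing time (a new reading comes with each control period).
- camera(name): name is "side" or "top" or "wrist"; returns a dict with "pixels" (400x640x3 uint8, red, green, blue), "camera_matrix" (3x3 intrinsics, pixels), "xyz" and "orientation" of the camera in the world. Camera axes: x right, y up, looking along -z (the intrinsics and any distortion apply to the point x, -y, -z); pixel columns grow to the right and rows downward; lengths in m; the calibration is good to about 2 mm. A picture is of the moment at which its call begins. There is no depth.
- ctrl.hand_in(): hands the job in; it is judged then, once.
Trained networks look in the newest picture that a camera, given by its name, has taken for a name from the list of things; names that differ only in an ending like _2 or _b are one class to them, and where a whole thing is asked for, a point or a joint stands for the part that bears it (a point fixed in the world has none). Each returns a list of dicts, best first, with "conf" (0 to 1); they miss things now and then, are a little off and sometimes report something else, mostly with a low value. They report only what shows in the picture. A call takes as long as a camera call. They do not tell look-alikes from the thing itself.
- spotter.boxes_of(thing, camera): "xyz" ([x, y, z] in m, in world coordinates, good to about 4 mm: the middle of the surface that is visible of it).
- spotter.landmark_of(thing, camera): "xyz" ([x, y, z] in m, in world coordinates, good to about 4 mm: a listed point, or the origin of a listed thing).
The state is a dict: "time_s": time; "q": joint angles; "dq": joint speeds; "joint_efforts": joint torques, N m; "eef_pos": TCP position; "eef_rot": TCP orientation; "wrist_force": force on the tool from outside, world axes, zero at the start; "torque": the same for the moment, N m; "opening": opening from 0.0 (shut) to 1.0 (fully open); "grasp_force": force on a finger pad.
Only numpy, scipy, OpenCV 4.12 (cv2) and the standard library are available. Lean on these libraries where they do the work, as an engineer would, in place of code of your own. Each camera call takes 0.05 s, during which the arm holds its last target. There are 200 camera calls.

## Task

Pull the sample tube straight out of the open side of the rack's two spring clips, keeping hold of it, lay it gently in the balance's V cradle and leave it there untouched for a full second so that it can be weighed. Then take it up again by the end that will stick out and lay it down in the extruder's trough, flat on the bottom with its other end pushed up against the ram disc, and let go of it. Do not knock the other loose things on the bench out of their places.

Things in the scene. Friction and masses are not known exactly. Their poses are not given: they have to be found in the camera images.
- tube_center (a point): Centre of the soil sample tube: plain steel cylinder with black end caps, 34 mm in diameter, 170 mm long, about 0.35 kg, both ends alike. y runs along the tube; x and z turn as it rolls. It starts lying level in the rack's clips.
- tube: The same tube; this origin lies on its skin at mid-length, 17 mm from the axis.
- clip_seat (a point): Point in the clip rack where the tube's centre lies at the start, 78 mm above the bench. z up, y along the tube, -x is the open side of the two C-shaped steel clips (roughly towards the robot). The clips are 20 mm wide, centred 62 mm either side of this point; between them the tube is bare for 104 mm and fingers can go down before and behind it.
- rack: Grey clip rack, fixed; base plate 205 x 120 mm, 12 mm high, origin under it; nothing on it is over 105 mm high. Cheeks at both ends of the tube stop it sliding out endways; the clips let it go only towards -x, resisting more and more over some 17 mm (to about 15 N in all), then snapping open; after 35 mm it is free.
- cradle_seat (a point): Where the tube's centre lies when it rests in the balance's cradle, 94 mm above the bench. z up, y along the cradle: two V supports 10 mm thick, 32 mm either side of this point along y, open upwards with sides at 45 degrees, about 45 mm wide at their upper edges, level with this point. Between and beyond them fingers have room beside the tube; the pan is 44 mm below this point.
- balance: White bench balance, fixed; 170 mm wide, 180 mm deep, pan 50 mm above the bench, display on its -x side; origin 20 mm from the cradle's centre line. Loading it with over 60 N (dropping, pressing) spoils it.
- trough_seat (a point): Where the tube's centre lies when fully home in the extruder's trough, 78 mm above the bench. z up, y along the trough: -y to the ram, a steel disc 31 mm across whose face is 85 mm from this point; +y is the free end. The trough runs from 80 mm on the ram side to 40 mm on the free side of this point, so the last 45 mm of the tube sticks out at +y, with nothing beneath or beside it.
- extruder: Blue screw extruder, fixed; origin on the bench under the seat point. Its trough is a V-bottomed steel channel 39 mm wide between upright sides, which rise to 10 mm above the tube's seated centre, then flare to 54 mm wide 20 mm above it: no room for fingers inside. Gearbox beyond the ram 114 mm high, handwheel to 235 mm from the origin, 123 mm high.
- spatula: Bystander, to be left alone: loose spatula, 190 mm long, lying in front of the rack; origin under it.
- tin_a: Bystander, to be left alone: loose closed aluminium moisture tin, 61 mm across, 32 mm high, behind the rack; origin under its centre.
- tin_b: Bystander, to be left alone: a second such tin.
- weight: Bystander, to be left alone: loose brass check weight, 56 mm across, 52 mm high, behind the balance; origin under its centre.
- brush: Bystander, to be left alone: loose brush, 170 mm long, lying in front of the extruder; origin under it.
- mould: Bystander, to be left alone: loose dark steel ring mould, 68 mm across, 80 mm high, at the back; origin under its centre.
- proving_ring: Bystander, to be left alone: loose steel proving ring, lying flat, 104 mm across, 24 mm high, at the back; origin under its centre.
There are look-alikes about, which are no part of the job. What is shaped like the tube but yellow is not meant.

How it is judged:
On the way, in this order (a step that is already met when the one before it is completed fails the run):
1. the tube is pulled sideways out of the clips' open side and kept up (not dropped) (x of tube_center in the frame of clip_seat below -0.035 m and z of tube_center in the frame of clip_seat above -0.03 m and contact force between the fingers and tube above 0.5 N), for 0.1 s.
2. the tube lies in the balance's V cradle, along it, released and still (x of tube_center in the frame of cradle_seat between -0.006 and 0.006 m and y of tube_center in the frame of cradle_seat between -0.025 and 0.025 m and z of tube_center in the frame of cradle_seat between -0.006 and 0.006 m and angle between the y axis of tube_center and the y axis of cradle_seat, either way round below 0.09 rad and contact force between the fingers and tube below 0.1 N and linear speed of tube below 0.02 m/s), for 0.7 s.
At the end, for the whole second after the job is handed in: The tube lies on the bottom of the extruder's trough, along it (within 0.06 rad), its centre within 5 mm in height and 6 mm sideways of the seat point, its ram-side end not more than 5 mm from the ram disc, released and still (x of tube_center in the frame of trough_seat between -0.006 and 0.006 m and y of tube_center in the frame of trough_seat between -0.006 and 0.005 m and z of tube_center in the frame of trough_seat between -0.005 and 0.005 m and angle between the y axis of tube_center and the y axis of trough_seat, either way round below 0.06 rad and contact force between the fingers and tube below 0.1 N and linear speed of tube below 0.02 m/s); the robot touches nothing.
It fails at once if the tube is dropped or pressed hard on the balance (over 60 N) (contact force between tube and balance above 60 N).
It fails at once if a loose bystander (spatula, tins, weight, brush, mould, proving ring) is knocked more than 30 mm out of its place (distance of any of spatula, tin_a, tin_b, weight, brush, mould, proving_ring from where it was at the start of the episode above 0.03 m).
It also fails if it takes over 64 s, if anything falls off the work surface, if the arm or the gripper's body presses on something with over 40 N, if the wrist force passes 120 N, or if a joint passes its speed limit or range.

## Working session

There is one attempt and no reset: what is moved stays moved. The work goes in short steps, Python scripts to look and compute and a tool call to move; the robot and the scene stay as the last step left them, time stands still between calls to the robot, and variables do not carry over. Pictures are saved under pics/ and viewed, at most 10 in all, crops included, and the job is handed in when it is done.

Besides the shell and the picture viewer there is one more tool, called after ">>>" as name(argument=value, ...), one argument or row to a line, values as JSON. send_rows: Moves the arm, as the interface text tells. Its arguments: {"type":"object","properties":{"series":{"type":"array","items":{"type":"array"}}},"required":["series"]}

```bash
mkdir -p pics
cat > h.py <<'E'
import numpy as np, cv2
from bench import telemetry, camera, ctrl, spotter
from scipy.spatial.transform import Rotation as R
def Rc(c):
    q=c["orientation"]; return R.from_quat([q[1],q[2],q[3],q[0]]).as_matrix()
def proj(c,p):
    v=Rc(c).T@(np.array(p)-c["xyz"]); v=np.array([v[0],-v[1],-v[2]]); u=c["camera_matrix"]@v; return u[:2]/u[2]
def ray(c,u,z):
    d=np.linalg.inv(c["camera_matrix"])@np.array([u[0],u[1],1]); d=Rc(c)@np.array([d[0],-d[1],-d[2]])
    o=np.array(c["xyz"]); return o+d*(z-o[2])/d[2]
def save(c,n): cv2.imwrite("pics/"+n,c["pixels"][:,:,::-1])
E
python3 - <<'E'
from h import *
for n in("top","side"):
    c=camera(n); save(c,n+"0.png"); print(n,np.round(c["xyz"],3),np.round(c["camera_matrix"],1).tolist(), [k for k in c])
    for t in "tube_center clip_seat rack cradle_seat balance trough_seat extruder".split():
        for r in spotter.landmark_of(t,n)[:3]: print(t,np.round(r["xyz"],3),round(r["conf"],2),proj(c,r["xyz"]).round())
o=telemetry.get_obs(); print(o)
E
```

```text
top [0.429 0.015 1.496] [[427.8, 0.0, 314.8], [0.0, 427.8, 197.1], [0.0, 0.0, 1.0]] ['pixels', 'camera_matrix', 'xyz', 'orientation']
tube_center [0.309 0.502 0.02 ] 0.97 [176. 258.]
tube_center [0.552 0.278 0.077] 0.66 [239. 186.]
tube_center [0.252 0.242 0.018] 0.56 [252. 275.]
clip_seat [0.548 0.278 0.079] 0.9 [239. 187.]
clip_seat [0.776 0.179 0.001] 0.59 [272. 125.]
rack [0.553 0.274 0.   ] 0.57 [244. 188.]
rack [ 0.769 -0.119 -0.002] 0.39 [356. 127.]
cradle_seat [0.532 0.011 0.094] 0.61 [319. 192.]
balance [0.519 0.01  0.   ] 0.56 [320. 197.]
trough_seat [ 0.537 -0.321  0.074] 0.58 [419. 190.]
extruder [ 0.54  -0.322 -0.002] 0.9 [414. 191.]
side [0.029 1.015 0.95 ] [[502.0, 0.0, 308.0], [0.0, 502.0, 204.2], [0.0, 0.0, 1.0]] ['pixels', 'camera_matrix', 'xyz', 'orientation']
tube_center [0.549 0.277 0.076] 0.94 [254. 263.]
tube_center [0.259 0.239 0.02 ] 0.56 [368. 308.]
clip_seat [0.551 0.274 0.075] 0.91 [254. 263.]
rack [ 0.553  0.275 -0.001] 0.59 [255. 284.]
rack [ 0.541 -0.324 -0.001] 0.52 [349. 168.]
cradle_seat [0.534 0.013 0.095] 0.7 [307. 200.]
balance [ 0.513  0.01  -0.001] 0.7 [314. 228.]
trough_seat [ 0.542 -0.319  0.078] 0.79 [349. 149.]
extruder [ 0.543 -0.322 -0.001] 0.88 [348. 169.]
{'time_s': 0.8, 'q': array([-1.49131159e+00,  1.80774554e-01,  1.60699672e+00, -5.81433814e-06,
        1.35379104e+00, -2.06270717e-01]), 'dq': array([ 0.00128616, -0.00070225, -0.00064371, -0.00075536, -0.00099317,
        0.00041576]), 'joint_efforts': array([-1.58595922e-04, -4.44786501e+01, -3.51671648e+01, -2.25423196e-04,
        4.13445205e-04,  1.33856727e-05]), 'eef_pos': array([ 0.16211516, -0.55169451,  0.23130437]), 'eef_rot': array([ 1.49601496e-05,  9.89810240e-01,  1.42392724e-01, -3.79435070e-06]), 'wrist_force': array([-0.98105956, -1.00463194,  0.17692299]), 'torque': array([-0.04711245,  0.01641436, -0.01602428]), 'grasp_force': 0.0, 'opening': 1.0000943459111333}
```

Run:
```python
import cv2
a=cv2.imread("pics/top0.png")[80:320,140:520]; cv2.imwrite("pics/t1.png",cv2.resize(a,None,fx=2.1,fy=2.1,interpolation=3))
a=cv2.imread("pics/top0.png")[140:240,190:290]; b=cv2.imread("pics/top0.png")[140:240,370:470]
cv2.imwrite("pics/t2.png",cv2.resize(cv2.hconcat([a,b]),None,fx=4,fy=4,interpolation=3))
```

```text
(no output)
```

View pics/t1.png

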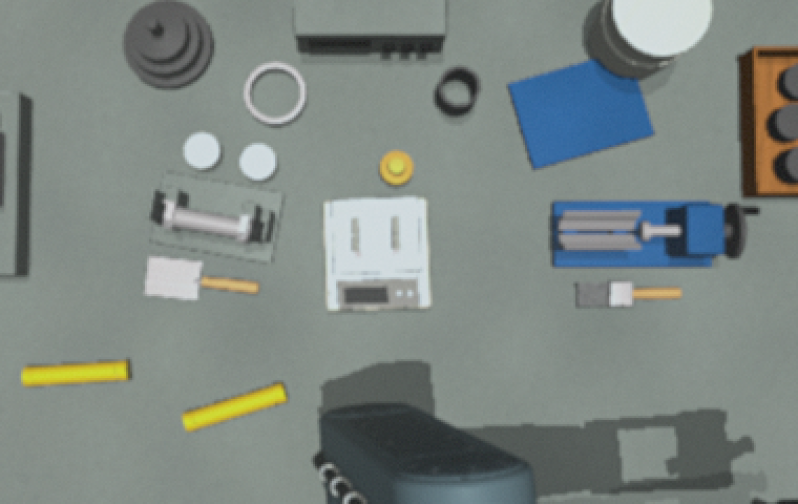

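View pics/t2.png

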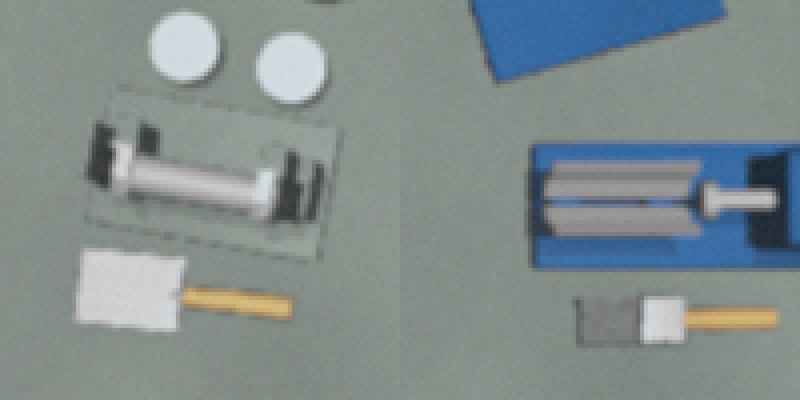

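View pics/side0.png

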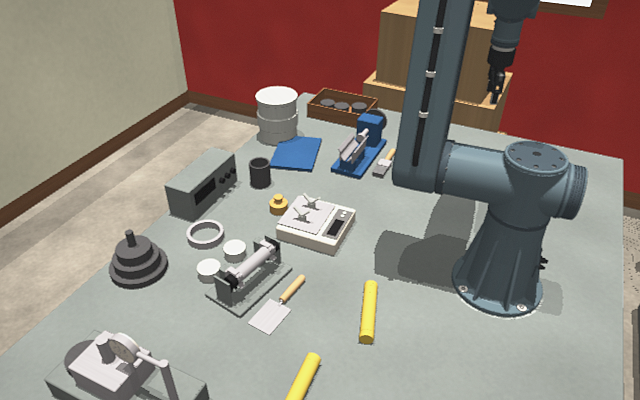

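Candidates: the grey steel cylinder in the rack at top pixel (239,186), and two yellow cylinders at about (176,258) and (252,275). The steel one is meant: it lies in the clips with dark end pieces, and the enlarged crop confirms it is grey. The extruder's ram is towards -y, at about pixel (456,190), and the tube is yawed roughly -12°. Next I move over the extruder for a wrist view.

>>> send_rows(
  series=[
    [[0, 0, 10], [50, 30, 20], -1],
    [[0, 0, 20], [100, 60, 20], -1],
    [[0, 0, 30], [150, 90, 30], -1],
    [[0, 0, 40], [200, 120, 40], -1],
    [[0, 0, 50], [250, 150, 50], -1],
    [[0, 0, 60], [300, 180, 60], -1],
    [[0, 0, 70], [350, 210, 60], -1],
    [[0, 0, 73.6], [378, 232, 60], -1],
    [[0, 0, 73.6], [378, 232, 60], -1],
    [[0, 0, 73.6], [378, 232, 60], -1],
  ],
)

```text
time_s: 2.05
eef_pos: [0.5397, -0.3199, 0.2911]
eef_rot: [-0.0, 0.707, 0.707, -0.0]
wrist_force: [-0.3, -0.1, -0.1]
opening: 0.997
grasp_force: 0.0
```

Run:
```python
from h import *
o=telemetry.get_obs(); print(o["time_s"],o["eef_pos"].round(4),o["eef_rot"].round(4))
c=camera("wrist"); save(c,"w1.png"); np.save("w1.npy",c,allow_pickle=True); print(np.round(c["xyz"],3),Rc(c).round(3).tolist(),c["camera_matrix"].tolist())
for t in "trough_seat extruder".split():
  for r in spotter.landmark_of(t,"wrist")[:2]: print(t,np.round(r["xyz"],4),round(r["conf"],2),proj(c,r["xyz"]).round())
```

```text
2.05 [ 0.5397 -0.3199  0.2911] [-2.000e-04  7.074e-01  7.068e-01 -3.000e-04]
[ 0.54  -0.251  0.435] [[1.0, 0.001, 0.001], [-0.002, 0.962, 0.273], [-0.001, -0.273, 0.962]] [[335.4898132870335, 0.0, 323.2475136460294], [0.0, 335.4898132870335, 201.55621106117843], [0.0, 0.0, 1.0]]
trough_seat [ 0.533  -0.3236  0.0872] 0.78 [317. 178.]
extruder [ 0.5391 -0.3238  0.0014] 0.76 [323. 165.]
```

View pics/w1.png

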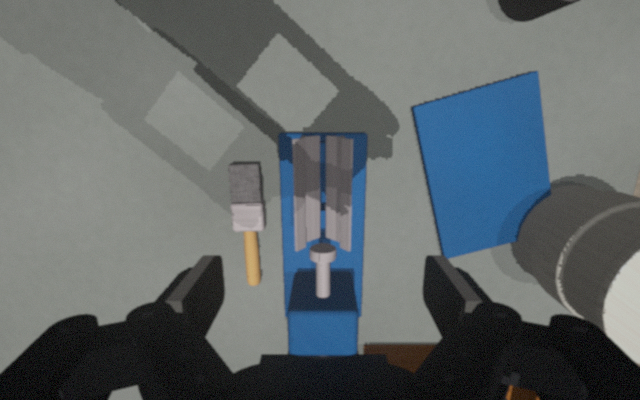

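The trough's centre line runs vertically at column ~323, with the ram disc at (322,253), so the extruder lies along world y at x≈0.540. Next is the balance view.

>>> send_rows(
  series=[
    [[0, 0, 0], [0, 60, 0], -1],
    [[0, 0, 0], [0, 120, 0], -1],
    [[0, 0, 0], [0, 180, 0], -1],
    [[0, 0, 0], [0, 240, 0], -1],
    [[0, 0, 0], [-5, 300, 0], -1],
    [[0, 0, 0], [-5, 300, 0], -1],
    [[0, 0, 0], [-5, 300, 0], -1],
  ],
)

```text
time_s: 3.08
eef_pos: [0.5351, -0.0206, 0.2916]
eef_rot: [0.0, 0.707, 0.707, -0.0]
wrist_force: [-0.4, 0.1, 0.1]
opening: 1.004
grasp_force: 0.0
```

Run:
```python
from h import *
c=np.load("w1.npy",allow_pickle=True).item(); p=c["pixels"].astype(int)
b=(p[...,2]-p[...,0]>60)
for r in range(140,270,12):
  k=np.where(b[r,260:385])[0]+260
  g=p[r,286:362].sum(1)
  print(r,k.min(),k.max(),(k.min()+k.max())/2, "dark",286+8+np.argmin(g[20:55])+12, ''.join('B' if x else '.' for x in b[r,276:372]))
c=camera("wrist"); save(c,"w2.png"); np.save("w2.npy",c,allow_pickle=True); print(np.round(c["xyz"],4),Rc(c).round(3).tolist())
for t in "cradle_seat balance".split():
  for r in spotter.landmark_of(t,"wrist")[:2]: print(t,np.round(r["xyz"],4),round(r["conf"],2),proj(c,r["xyz"]).round())
a=c["pixels"][60:340,170:490,::-1]; cv2.imwrite("pics/w2c.png",cv2.resize(a,None,fx=2,fy=2,interpolation=3))
```

```text
140 356 360 358.0 dark 323 ................................................................................BB..B...........
152 322 361 341.5 dark 324 ..............................................BB.................................BBB.B..........
164 280 364 322.0 dark 323 ....BBBBBBBBBBBB..............................................................B.....B...B.......
176 281 365 323.0 dark 322 .....BBBBBBBBBBBB.............................................................BBBBBBBBBBBB......
188 281 364 322.5 dark 323 .....BBBBBBBBBBBB...........................................................BBBBBBBBBBBBB.......
200 282 364 323.0 dark 321 ......BBBBBBBBBBB............................BBBB...........................BBBBBBBBBBBBB.......
212 282 363 322.5 dark 337 ......BBBBBBBBBBB............................BBBB...........................BBBBBBBBBBBB........
224 282 363 322.5 dark 321 ......BBBBBBBBBBB............................BBBB...........................BBBBBBBBBBBB........
236 283 362 322.5 dark 322 .......BBBBBBBBBBB..........................................................BBBBBBBBBBB.........
248 283 362 322.5 dark 328 .......BBBBBBBBBBBB..........BBBBB..........................BBBBB..........BBBBBBBBBBBB.........
260 284 362 323.0 dark 337 ........BBBBBBBBBBBBBBBBBBBBBBBBBBB........................BBBBBBBBBBBBBBBBBBBBBBBBBBBB.........
[0.5357 0.0484 0.4351] [[1.0, 0.002, 0.0], [-0.002, 0.962, 0.274], [0.0, -0.274, 0.962]]
cradle_seat [0.5382 0.0125 0.0919] 0.89 [326. 143.]
balance [0.5153 0.0089 0.0036] 0.79 [307. 139.]
```

View pics/w2c.png

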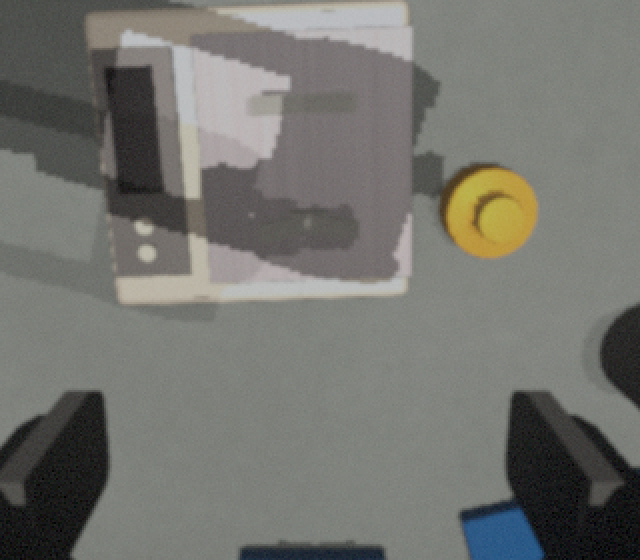

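The V supports sit at full-image pixels (321,112) and (322,175), and the balance edges tilt about +2°. That puts the cradle at about (0.534, 0.012). Now the rack.

>>> send_rows(
  series=[
    [[0, 0, 0], [5, 60, 0], -1],
    [[0, 0, -4], [10, 120, 0], -1],
    [[0, 0, -8], [15, 180, 0], -1],
    [[0, 0, -12], [15, 240, 0], -1],
    [[0, 0, -12], [15, 270, 0], -1],
    [[0, 0, -12], [15, 270, 0], -1],
    [[0, 0, -12], [15, 270, 0], -1],
  ],
)

```text
time_s: 4.1
eef_pos: [0.5506, 0.2488, 0.2909]
eef_rot: [0.0, 0.778, 0.629, -0.0]
wrist_force: [-0.5, -0.1, 0.2]
opening: 0.997
grasp_force: 0.0
```

Run:
```python
from h import *
o=telemetry.get_obs(); print(o["time_s"],o["eef_pos"].round(4),o["eef_rot"].round(4))
c=camera("wrist"); save(c,"w3.png"); np.save("w3.npy",c,allow_pickle=True); print(np.round(c["xyz"],4),Rc(c).round(3).tolist())
for t in "tube_center clip_seat rack".split():
  for r in spotter.landmark_of(t,"wrist")[:2]: print(t,np.round(r["xyz"],4),round(r["conf"],2),proj(c,r["xyz"]).round())
a=c["pixels"][60:340,170:490,::-1]; cv2.imwrite("pics/w3c.png",cv2.resize(a,None,fx=2,fy=2,interpolation=3))
```

```text
4.1 [0.5506 0.2488 0.2909] [ 1.000e-04  7.778e-01  6.286e-01 -4.000e-04]
[0.5658 0.3163 0.4345] [[0.978, 0.202, 0.058], [-0.211, 0.94, 0.267], [-0.001, -0.274, 0.962]]
tube_center [0.5517 0.2774 0.0808] 0.78 [318. 147.]
tube_center [0.2539 0.2454 0.016 ] 0.75 [102. 213.]
```

View pics/w3c.png

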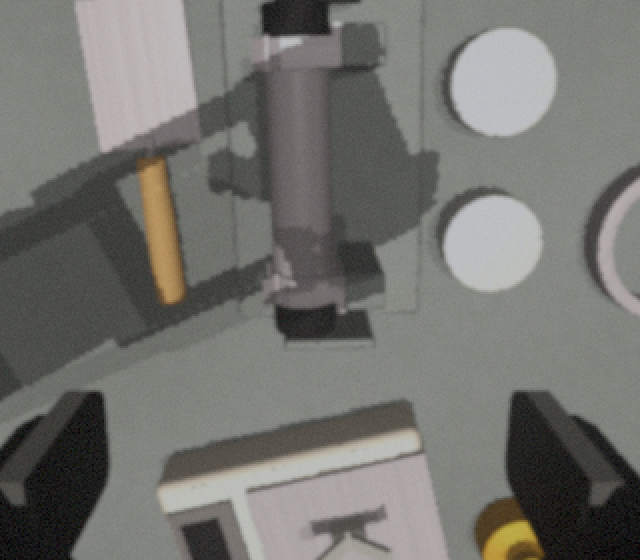

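The steel tube runs from crop (296,17) to (308,318), its black cap showing at the lower end. The base plate edges run from (222,0) to (241,308) and from (424,0) to (418,310).

Run:
```python
from h import *
c=np.load("w3.npy",allow_pickle=True).item()
f=lambda x,y,z: ray(c,(x/2+170-.25,y/2+60-.25),z)[:2]
for n,a,b,z in(("tube axis",(297.5,70),(304,270),.078),("tube caps",(295.5,17),(306.5,318),.08),("plateL",(222,0),(241,308),.012),("plateR",(424,0),(418,310),.012)):
  A,B=f(*a,z),f(*b,z); d=A-B; print(n,A.round(4),B.round(4),"angle",np.degrees(np.arctan2(-d[0],d[1])).round(2))
e=f(306.5,334,.07); print("low end",e)
d=c["pixels"].astype(int)
for r in(105,115,125,135,145,155,165): print(r,d[r,290:350].mean(1).astype(int).tolist())
```

```text
tube axis [0.5633 0.3282] [0.5443 0.2252] angle -10.43
tube caps [0.5677 0.3527] [0.5399 0.1984] angle -10.19
plateL [0.528  0.3778] [0.4941 0.1917] angle -10.34
plateR [0.6434 0.3529] [0.6083 0.1656] angle -10.62
low end [0.5371383  0.18549814]
105 [83, 83, 81, 82, 79, 84, 83, 79, 71, 65, 64, 67, 67, 74, 82, 84, 88, 96, 98, 98, 101, 98, 105, 104, 104, 107, 111, 117, 118, 117, 111, 111, 108, 106, 105, 99, 101, 103, 103, 98, 96, 90, 89, 84, 79, 81, 81, 83, 81, 85, 82, 85, 87, 86, 84, 83, 85, 85, 86, 83]
115 [82, 78, 78, 80, 85, 84, 82, 83, 75, 67, 60, 69, 69, 73, 83, 85, 91, 93, 92, 99, 101, 101, 101, 101, 103, 103, 113, 111, 115, 114, 111, 112, 110, 108, 105, 108, 103, 101, 103, 99, 97, 93, 88, 82, 77, 80, 87, 83, 84, 83, 86, 80, 81, 82, 84, 81, 87, 82, 84, 86]
125 [130, 130, 129, 127, 113, 94, 83, 85, 79, 71, 67, 65, 66, 65, 76, 80, 88, 88, 95, 98, 101, 100, 102, 104, 103, 108, 108, 114, 112, 119, 114, 112, 110, 110, 104, 105, 104, 101, 103, 101, 97, 94, 89, 81, 81, 80, 83, 83, 92, 83, 85, 85, 81, 83, 85, 84, 88, 85, 86, 82]
135 [130, 131, 130, 131, 132, 131, 119, 103, 86, 79, 70, 6
[... 318 characters left out ...]
01, 105, 109, 107, 112, 114, 116, 112, 111, 112, 104, 106, 105, 102, 104, 102, 98, 96, 90, 87, 83, 78, 82, 86, 84, 82, 81, 81, 84, 82, 82, 80, 83, 82, 85, 84]
155 [68, 72, 73, 74, 79, 82, 82, 83, 80, 82, 70, 66, 66, 64, 66, 73, 78, 88, 89, 90, 94, 102, 102, 102, 102, 102, 103, 108, 109, 113, 112, 107, 110, 109, 109, 102, 104, 102, 105, 101, 100, 99, 93, 85, 80, 78, 79, 88, 83, 86, 88, 84, 80, 85, 83, 86, 84, 84, 81, 82]
165 [117, 120, 121, 118, 116, 118, 116, 118, 118, 116, 118, 118, 119, 118, 114, 99, 87, 85, 89, 88, 96, 97, 99, 100, 103, 106, 106, 107, 109, 107, 112, 109, 107, 109, 105, 103, 107, 101, 102, 103, 99, 97, 92, 87, 81, 77, 82, 81, 83, 87, 83, 85, 85, 85, 86, 84, 83, 83, 87, 87]
```

>>> send_rows(
  series=[
    [[0, 0, 1.6], [1, 28, -30], -1],
    [[0, 0, 1.6], [1, 28, -85], -1],
    [[0, 0, 1.6], [1, 28, -135], -1],
    [[0, 0, 1.6], [1, 28, -180], -1],
    [[0, 0, 1.6], [1, 28, -210], -1],
    [[0, 0, 1.6], [1, 28, -231], -1],
    [[0, 0, 1.6], [1, 28, -231], -1],
    [[0, 0, 1.6], [1, 28, -231], 0],
    [[0, 0, 1.6], [1, 28, -231], 0],
    [[0, 0, 1.6], [1, 28, -231], 0],
  ],
)

```text
time_s: 5.55
eef_pos: [0.5518, 0.2786, 0.0615]
eef_rot: [0.0, 0.768, 0.64, 0.001]
wrist_force: [-0.1, -0.5, 0.7]
opening: 0.506
grasp_force: 0.0
```

>>> send_rows(
  series=[
    [[0, 0, 0], [0, 0, 0], 1],
    [[0, 0, 0], [0, 0, 0], 1],
    [[0, 0, 0], [0, 0, 0], 1],
    [[0, 0, 0], [0, 0, 0], 1],
    [[0, 0, 0], [0, 0, 0], 1],
    [[0, 0, 0], [0, 0, 0], 1],
  ],
)

```text
time_s: 6.3
eef_pos: [0.5521, 0.2785, 0.0616]
eef_rot: [0.001, 0.768, 0.64, 0.001]
wrist_force: [-0.8, -0.7, 5.9]
opening: 0.374
grasp_force: 59.3
```

>>> send_rows(
  series=[
    [[0, 0, 0], [-6, 1, 0], 1],
    [[0, 0, 0], [-12, 2, 0], 1],
    [[0, 0, 0], [-18, 3.3, 0], 1],
    [[0, 0, 0], [-24, 4.4, 0], 1],
    [[0, 0, 0], [-31, 5.7, 0], 1],
    [[0, 0, 0], [-39, 7.2, 0], 1],
    [[0, 0, 0], [-48, 8.8, 0], 1],
    [[0, 0, 0], [-58, 10.7, 0], 1],
    [[0, 0, 0], [-66, 12, 0], 1],
    [[0, 0, 0], [-66, 12, 0], 1],
  ],
)

```text
time_s: 7.55
eef_pos: [0.4843, 0.2905, 0.0603]
eef_rot: [-0.0, 0.768, 0.64, -0.0]
wrist_force: [0.8, -0.0, -4.4]
opening: 0.377
grasp_force: 60.2
```

>>> send_rows(
  series=[
    [[0, 0, 0], [0, 0, 40], 1],
    [[0, 0, 0], [0, 0, 85], 1],
    [[0, 0, 0], [0, -30, 110], 1],
    [[0, 0, 3], [10, -80, 120], 1],
    [[0, 0, 6], [20, -130, 120], 1],
    [[0, 0, 9], [30, -180, 120], 1],
    [[0, 0, 12.4], [40, -230, 120], 1],
    [[0, 0, 12.4], [50, -265, 120], 1],
    [[0, 0, 12.4], [50, -278, 120], 1],
    [[0, 0, 12.4], [50, -278, 120], 1],
  ],
)

```text
time_s: 8.8
eef_pos: [0.535, 0.0118, 0.1802]
eef_rot: [-0.0, 0.695, 0.719, 0.0]
wrist_force: [0.3, -0.2, -4.1]
opening: 0.38
grasp_force: 60.9
```

Run:
```python
from h import *
o=telemetry.get_obs(); print(o["time_s"],o["eef_pos"].round(4),o["eef_rot"].round(4))
for n in("top","side","wrist"):
  c=camera(n); save(c,n+"4.png")
  for t in "tube_center cradle_seat".split():
    for r in spotter.landmark_of(t,n)[:3]: print(n,t,np.round(r["xyz"],4),round(r["conf"],2))
a=cv2.imread("pics/wrist4.png"); b=cv2.imread("pics/side4.png")[100:300,180:500]
cv2.imwrite("pics/m4.png",cv2.vconcat([a[:300],cv2.resize(b,(640,300))[:]]))
```

```text
8.8 [0.535  0.0118 0.1802] [-2.000e-04  6.954e-01  7.186e-01  0.000e+00]
top tube_center [0.254  0.2415 0.0143] 0.78
top tube_center [0.3079 0.5026 0.0233] 0.63
top cradle_seat [0.532  0.0096 0.0976] 0.68
side tube_center [0.3105 0.5048 0.0141] 0.89
side tube_center [0.2546 0.2384 0.0192] 0.87
side cradle_seat [0.5342 0.0125 0.0945] 0.87
side cradle_seat [ 0.5158  0.0125 -0.0008] 0.59
side cradle_seat [0.5343 0.0111 0.1959] 0.53
wrist tube_center [0.5364 0.0126 0.1997] 0.88
```

View pics/m4.png

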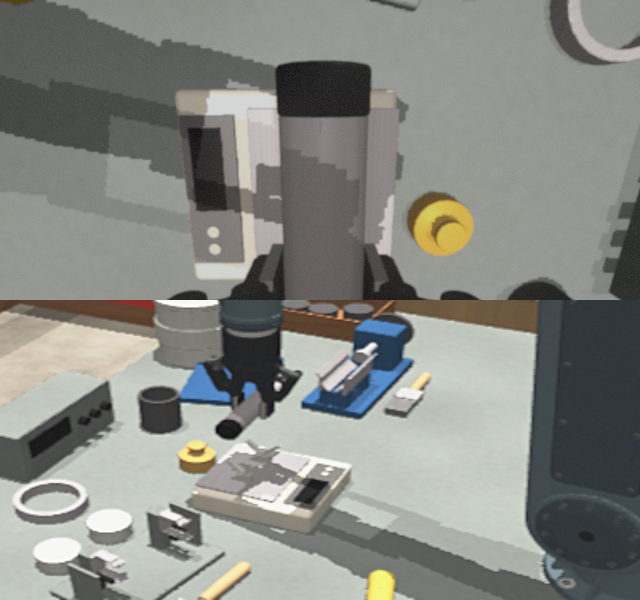

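The tube is held level; its end cap is at (323,88) in the upper half (wrist view) and it lines up with the balance. Lowering it now.

>>> send_rows(
  series=[
    [[0, 0, 0], [-1, 0, -30], 1],
    [[0, 0, 0], [-1, 0, -60], 1],
    [[0, 0, 0], [-1, 0, -80], 1],
    [[0, 0, 0], [-1, 0, -91], 1],
    [[0, 0, 0], [-1, 0, -96], 1],
    [[0, 0, 0], [-1, 0, -99], 1],
    [[0, 0, 0], [-1, 0, -99], 1],
    [[0, 0, 0], [-1, 0, -99], 1],
  ],
)

```text
time_s: 10.25
eef_pos: [0.5346, 0.0122, 0.0819]
eef_rot: [0.001, 0.695, 0.719, 0.0]
wrist_force: [0.6, -0.6, -3.6]
opening: 0.383
grasp_force: 61.0
```

>>> send_rows(
  series=[
    [[0, 0, 0], [0, 0, -1], 1],
    [[0, 0, 0], [0, 0, -2], 1],
    [[0, 0, 0], [0, 0, -2], 1],
  ],
)

```text
time_s: 10.62
eef_pos: [0.534, 0.0123, 0.0792]
eef_rot: [-0.0, 0.695, 0.719, -0.0]
wrist_force: [-0.0, -0.0, -4.1]
opening: 0.373
grasp_force: 61.0
```

>>> send_rows(
  series=[
    [[0, 0, 0], [0, 0, -1], 1],
    [[0, 0, 0], [0, 0, -2], 1],
    [[0, 0, 0], [0, 0, -2], 1],
  ],
)

```text
time_s: 11.0
eef_pos: [0.5347, 0.0122, 0.0777]
eef_rot: [0.0, 0.695, 0.719, 0.0]
wrist_force: [1.4, 0.9, -1.5]
opening: 0.377
grasp_force: 61.4
```

>>> send_rows(
  series=[
    [[0, 0, 0], [0, 0, -1], 1],
    [[0, 0, 0], [0, 0, -1], 1],
  ],
)

```text
time_s: 11.25
eef_pos: [0.5348, 0.0122, 0.0776]
eef_rot: [0.001, 0.695, 0.719, 0.0]
wrist_force: [-3.0, 0.6, 7.6]
opening: 0.376
grasp_force: 62.3
```

>>> send_rows(
  series=[
    [[0, 0, 0], [0, 0, 0], 0],
    [[0, 0, 0], [0, 0, 0], -0.5],
    [[0, 0, 0], [0, 0, 0], -0.8],
    [[0, 0, 0], [0, 0, 0], -0.8],
    [[0, 0, 0], [0, 0, 25], -0.8],
    [[0, 0, 0], [0, 0, 70], -0.8],
    [[0, 0, 0], [0, 0, 120], -0.8],
    [[0, 0, 0], [0, 0, 130], -0.8],
    [[0, 0, 0], [0, 0, 130], -0.8],
  ],
)

```text
time_s: 12.38
eef_pos: [0.5344, 0.0123, 0.2067]
eef_rot: [0.001, 0.695, 0.719, 0.0]
wrist_force: [0.3, 0.6, -0.1]
opening: 0.899
grasp_force: 0.0
```

Run:
```python
from h import *
o=telemetry.get_obs(); print(o["time_s"],o["eef_pos"].round(4),o["eef_rot"].round(4))
for n in("top","side","wrist"):
  c=camera(n); save(c,n+"5.png")
  for r in spotter.landmark_of("tube_center",n)[:3]: print(n,np.round(r["xyz"],4),round(r["conf"],2))
np.save("w5.npy",c,allow_pickle=True)
a=cv2.imread("pics/wrist5.png"); b=cv2.imread("pics/side5.png")[130:290,220:420]
cv2.imwrite("pics/m5.png",cv2.vconcat([a[:300],cv2.resize(b,(640,300))[:]]))
```

```text
12.375 [0.5344 0.0123 0.2067] [5.000e-04 6.948e-01 7.192e-01 4.000e-04]
top [0.3058 0.5022 0.0228] 0.85
side [0.5327 0.0098 0.094 ] 0.91
side [0.2571 0.2388 0.0169] 0.76
side [0.3067 0.5023 0.0132] 0.71
wrist [0.536  0.0118 0.0953] 0.67
```

View pics/m5.png

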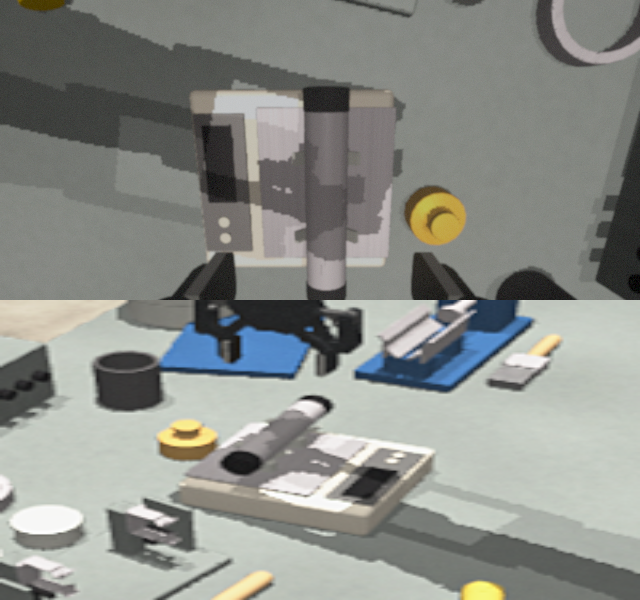

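The tube lies in the V cradle, axis at column ~326 from row 88 to 295 of the upper view, with the gripper clear. Next I go to its +y end, which takes over a second.

>>> send_rows(
  series=[
    [[0, 0, 0], [-2, 30, 0], -0.8],
    [[0, 0, 0], [-2, 63, 0], -0.8],
    [[0, 0, 0], [-2, 63, -30], -0.8],
    [[0, 0, 0], [-2, 63, -70], -0.8],
    [[0, 0, 0], [-2, 63, -105], -0.8],
    [[0, 0, 0], [-2, 63, -128], -0.8],
    [[0, 0, 0], [-2, 63, -128], -0.5],
    [[0, 0, 0], [-2, 63, -128], -0.2],
    [[0, 0, 0], [-2, 63, -128], 0.0],
    [[0, 0, 0], [-2, 63, -128], 0.0],
  ],
)

```text
time_s: 13.92
eef_pos: [0.5328, 0.0753, 0.0793]
eef_rot: [0.001, 0.695, 0.719, 0.001]
wrist_force: [0.3, -0.1, -0.2]
opening: 0.497
grasp_force: 0.0
```

>>> send_rows(
  series=[
    [[0, 0, 0], [0, 0, 0], 0.15],
    [[0, 0, 0], [0, 0, 0], 1],
    [[0, 0, 0], [0, 0, 0], 1],
    [[0, 0, 0], [0, 0, 0], 1],
    [[0, 0, 0], [0, 0, 0], 1],
    [[0, 0, 0], [0, 0, 0], 1],
  ],
)

```text
time_s: 14.68
eef_pos: [0.5325, 0.0753, 0.0789]
eef_rot: [0.0, 0.695, 0.719, 0.0]
wrist_force: [-1.5, 1.0, 5.2]
opening: 0.381
grasp_force: 59.1
```

>>> send_rows(
  series=[
    [[0, 0, 0], [0, 0, 6], 1],
    [[0, 0, 0], [0, 0, 16], 1],
    [[0, 0, 0], [0, 0, 30], 1],
    [[0, 0, 0], [0, 0, 45], 1],
    [[0, 0, 0], [0, 0, 60], 1],
    [[0, 0, 0], [0, 0, 75], 1],
    [[0, 0, 0], [0, 0, 90], 1],
    [[0, 0, 0], [0, 0, 100], 1],
    [[0, 0, 0], [0, 0, 100], 1],
  ],
)

```text
time_s: 15.8
eef_pos: [0.5327, 0.0753, 0.1793]
eef_rot: [0.001, 0.695, 0.719, 0.001]
wrist_force: [-0.4, 0.1, -4.1]
opening: 0.375
grasp_force: 59.8
```

>>> send_rows(
  series=[
    [[0, 0, 0], [0, -30, 0], 1],
    [[0, 0, -1], [2, -70, 0], 1],
    [[0, 0, -2], [4, -115, 0], 1],
    [[0, 0, -2], [6, -160, 0], 1],
    [[0, 0, -2], [7, -205, 0], 1],
    [[0, 0, -2], [7, -250, 0], 1],
    [[0, 0, -2], [7, -290, 0], 1],
    [[0, 0, -2], [7, -315, 0], 1],
    [[0, 0, -2], [7, -323, 0], 1],
    [[0, 0, -2], [7, -323, 0], 1],
  ],
)

```text
time_s: 17.05
eef_pos: [0.539, -0.2471, 0.1778]
eef_rot: [-0.001, 0.707, 0.707, 0.0]
wrist_force: [0.6, 0.3, -4.7]
opening: 0.376
grasp_force: 59.9
```

Run:
```python
from h import *
o=telemetry.get_obs(); print(o["time_s"],o["eef_pos"].round(4),o["eef_rot"].round(4),o["torque"],o["wrist_force"])
for n in("top","side","wrist"):
  c=camera(n); save(c,n+"6.png"); np.save(n+"6.npy",c,allow_pickle=True)
  for t in("tube_center","trough_seat"):
   for r in spotter.landmark_of(t,n)[:2]: print(n,t,np.round(r["xyz"],4),round(r["conf"],2))
a=cv2.imread("pics/wrist6.png"); b=cv2.imread("pics/side6.png")[60:220,270:470]
cv2.imwrite("pics/m6.png",cv2.vconcat([a[100:400],cv2.resize(b,(640,300))[:]]))
```

```text
17.05 [ 0.539  -0.2471  0.1778] [-6.000e-04  7.073e-01  7.069e-01  1.000e-04] [0.22962085 0.01332019 0.04753258] [ 0.6238113   0.32044659 -4.65070105]
top tube_center [0.3095 0.5032 0.0222] 0.92
top tube_center [0.2532 0.2422 0.0166] 0.77
side tube_center [0.3105 0.5043 0.0145] 0.68
side tube_center [ 0.5365 -0.3106  0.1897] 0.67
side trough_seat [ 0.5424 -0.3193  0.0776] 0.95
side trough_seat [0.4615 0.2991 0.0024] 0.5
wrist tube_center [ 0.5403 -0.3079  0.1733] 0.44
wrist trough_seat [ 0.5378 -0.3106  0.1753] 0.42
```

View pics/m6.png

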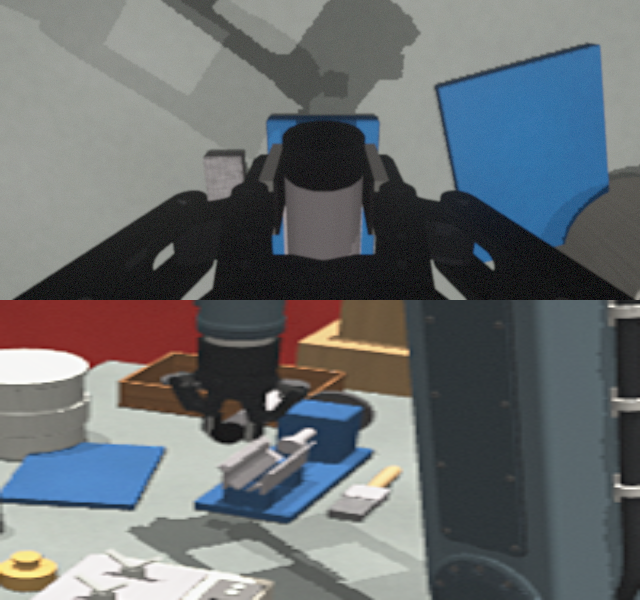

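The tube hangs above the trough, gripped at its +y end; the cap is at (323,155) in the wrist half. It seems to droop, so I measure that by projecting the cap's outline.

Run:
```python
from h import *
c=np.load("wrist6.npy",allow_pickle=True).item(); p=c["pixels"].astype(int)
col=p[205:330:3,318:328].mean((1,2)).astype(int); print(list(zip(range(205,330,3),col.tolist())))
tcp=telemetry.get_obs()["eef_pos"]; print(tcp)
w5=np.load("w5.npy",allow_pickle=True).item()
col=w5["pixels"][80:130,320:332].mean((1,2)).astype(int); print("w5",list(zip(range(80,130),col.tolist())))
print("w5 pred end top/bot",proj(w5,[.5315,.0112+.085,.094+.017]),proj(w5,[.5315,.0112+.085,.094-.017]),[ (L,proj(w5,[.5315,.0112+.085-L,.111])[1].round(1)) for L in(.008,.012,.016,.02)])
for h in(.0165,.019):
 for a in range(0,31,5):
  t=np.radians(a); f=lambda s,r:[tcp[0],tcp[1]+s*np.cos(t)-r*np.sin(t),tcp[2]+h+s*np.sin(t)+r*np.cos(t)]
  print(h,a,"face low rim",proj(c,f(.022,-.017))[1].round(1),"face up rim",proj(c,f(.022,.017))[1].round(1),"cap edge",[proj(c,f(.022-L,.017))[1].round(1) for L in(.008,.012,.016)])
```

```text
[(205, 97), (208, 97), (211, 98), (214, 80), (217, 44), (220, 40), (223, 26), (226, 24), (229, 26), (232, 26), (235, 26), (238, 25), (241, 23), (244, 23), (247, 23), (250, 26), (253, 26), (256, 27), (259, 25), (262, 27), (265, 26), (268, 26), (271, 26), (274, 25), (277, 25), (280, 25), (283, 26), (286, 25), (289, 27), (292, 90), (295, 102), (298, 100), (301, 101), (304, 100), (307, 100), (310, 100), (313, 101), (316, 101), (319, 102), (322, 100), (325, 101), (328, 100)]
[ 0.53924575 -0.24724012  0.17842372]
w5 [(80, 93), (81, 86), (82, 86), (83, 86), (84, 87), (85, 79), (86, 59), (87, 42), (88, 37), (89, 38), (90, 39), (91, 36), (92, 39), (93, 37), (94, 37), (95, 39), (96, 38), (97, 39), (98, 38), (99, 38), (100, 36), (101, 37), (102, 39), (103, 37), (104, 38), (105, 37), (106, 39), (107, 37), (108, 37), (109, 37), (110, 37), (111, 52), (112, 81), (113, 106), (114, 116), (115, 118), (116, 116), (117, 116), (118, 115), (119, 115), (120, 115), (121, 115), (122, 116), (123, 115), (124, 116), (125, 114), (126, 116), (127, 116), (128, 115), (129, 116)]
w5 pred end top/bot [324.92147035  8
[... 1035 characters left out ...]
.7), np.float64(289.7)]
0.019 5 face low rim 215.8 face up rim 255.0 cap edge [np.float64(275.0), np.float64(284.6), np.float64(294.0)]
0.019 10 face low rim 214.7 face up rim 261.8 cap edge [np.float64(280.6), np.float64(289.6), np.float64(298.3)]
0.019 15 face low rim 214.0 face up rim 268.9 cap edge [np.float64(286.3), np.float64(294.5), np.float64(302.4)]
0.019 20 face low rim 213.7 face up rim 276.3 cap edge [np.float64(291.9), np.float64(299.3), np.float64(306.3)]
0.019 25 face low rim 214.0 face up rim 283.7 cap edge [np.float64(297.4), np.float64(303.9), np.float64(310.0)]
0.019 30 face low rim 214.8 face up rim 291.3 cap edge [np.float64(302.8), np.float64(308.2), np.float64(313.4)]
```

The outline fits a level tube (droop under about 2°), gripped about 65 mm from its centre. Lowering into the flare, about 9 mm short of the ram.

>>> send_rows(
  series=[
    [[0, 0, 0], [0.5, 0, -30], 1],
    [[0, 0, 0], [0.5, 0, -60], 1],
    [[0, 0, 0], [0.5, 0, -75], 1],
    [[0, 0, 0], [0.5, 0, -84], 1],
    [[0, 0, 0], [0.5, 0, -90], 1],
    [[0, 0, 0], [0.5, 0, -95], 1],
    [[0, 0, 0], [0.5, 0, -95], 1],
  ],
)

```text
time_s: 18.38
eef_pos: [0.5397, -0.2477, 0.0834]
eef_rot: [0.0, 0.707, 0.707, 0.0]
wrist_force: [0.6, -0.3, -4.3]
opening: 0.379
grasp_force: 60.0
```

>>> send_rows(
  series=[
    [[0, 0, 0], [0, 0, -4], 1],
    [[0, 0, 0], [0, 0, -8], 1],
    [[0, 0, 0], [0, 0, -12], 1],
    [[0, 0, 0], [0, 0, -12], 1],
  ],
)

```text
time_s: 18.88
eef_pos: [0.5393, -0.2474, 0.0707]
eef_rot: [-0.001, 0.707, 0.707, -0.0]
wrist_force: [-0.0, 0.5, -3.9]
opening: 0.378
grasp_force: 60.0
```

Inside the channel with no contact so far. Continuing down to the bottom.

>>> send_rows(
  series=[
    [[0, 0, 0], [0, 0, -3], 1],
    [[0, 0, 0], [0, 0, -5], 1],
    [[0, 0, 0], [0, 0, -7], 1],
    [[0, 0, 0], [0, 0, -7], 1],
  ],
)

```text
time_s: 19.38
eef_pos: [0.5396, -0.2477, 0.0643]
eef_rot: [-0.0, 0.707, 0.707, -0.0]
wrist_force: [-0.8, 0.3, -1.6]
opening: 0.376
grasp_force: 60.1
```

>>> send_rows(
  series=[
    [[0, 0, 0], [0, 0, -1], 1],
    [[0, 0, 0], [0, 0, -2], 1],
    [[0, 0, 0], [0, 0, -2], 1],
  ],
)

```text
time_s: 19.75
eef_pos: [0.5397, -0.2476, 0.0634]
eef_rot: [0.0, 0.707, 0.707, -0.0]
wrist_force: [-4.8, 4.2, 7.1]
opening: 0.375
grasp_force: 61.3
```

>>> send_rows(
  series=[
    [[0, 0, 0], [0, -2, 0], 1],
    [[0, 0, 0], [0, -4, 0], 1],
    [[0, 0, 0], [0, -6, 0], 1],
    [[0, 0, 0], [0, -6, 0], 1],
  ],
)

```text
time_s: 20.25
eef_pos: [0.5388, -0.251, 0.0627]
eef_rot: [-0.003, 0.707, 0.707, 0.001]
wrist_force: [-7.2, 12.3, 10.5]
opening: 0.372
grasp_force: 61.4
```

>>> send_rows(
  series=[
    [[0, 0, 0], [0, -1, 0], 1],
    [[0, 0, 0], [0, -2, 0], 1],
    [[0, 0, 0], [0, -2, 0], 1],
  ],
)

```text
time_s: 20.62
eef_pos: [0.5388, -0.2525, 0.0627]
eef_rot: [-0.003, 0.707, 0.707, 0.001]
wrist_force: [-6.0, 11.9, 10.9]
opening: 0.373
grasp_force: 61.4
```

>>> send_rows(
  series=[
    [[0, 0, 0], [0, -1, 0.5], 1],
    [[0, 0, 0], [0, -2, 0.5], 1],
    [[0, 0, 0], [0, -2, 0.5], 1],
  ],
)

```text
time_s: 21.0
eef_pos: [0.5388, -0.2553, 0.063]
eef_rot: [-0.002, 0.707, 0.707, 0.001]
wrist_force: [-5.9, 10.1, 7.3]
opening: 0.38
grasp_force: 61.1
```

>>> send_rows(
  series=[
    [[0, 0, 0], [0, -1, 0], 1],
    [[0, 0, 0], [0, -2, 0], 1],
    [[0, 0, 0], [0, -2, 0], 1],
  ],
)

```text
time_s: 21.38
eef_pos: [0.5387, -0.2563, 0.0629]
eef_rot: [-0.003, 0.707, 0.707, 0.001]
wrist_force: [-5.5, 13.9, 9.6]
opening: 0.378
grasp_force: 61.2
```

>>> send_rows(
  series=[
    [[0, 0, 0], [0, -1, 0], 1],
    [[0, 0, 0], [0, -2, 0], 1],
    [[0, 0, 0], [0, -2, 0], 1],
  ],
)

```text
time_s: 21.75
eef_pos: [0.5387, -0.2563, 0.0629]
eef_rot: [-0.004, 0.707, 0.707, 0.002]
wrist_force: [-5.9, 20.3, 12.9]
opening: 0.38
grasp_force: 61.7
```

>>> send_rows(
  series=[
    [[0, 0, 0], [0, -1, 0], 1],
    [[0, 0, 0], [0, -2, 0], 1],
    [[0, 0, 0], [0, -2, 0], 1],
  ],
)

```text
time_s: 22.12
eef_pos: [0.5387, -0.2563, 0.0628]
eef_rot: [-0.006, 0.707, 0.707, 0.003]
wrist_force: [-5.0, 27.9, 15.9]
opening: 0.374
grasp_force: 62.1
```

It is stopped firmly against the ram: y stays at -0.2563 while the force climbs. I relax the push, release and rise.

>>> send_rows(
  series=[
    [[0, 0, 0], [0, 2, 0], 1],
    [[0, 0, 0], [0, 4, 0], 1],
    [[0, 0, 0], [0, 4, 0], 0],
    [[0, 0, 0], [0, 4, 0], -0.4],
    [[0, 0, 0], [0, 4, 0], -0.6],
    [[0, 0, 0], [0, 4, 0], -0.6],
    [[0, 0, 0], [0, 4, 30], -0.6],
    [[0, 0, 0], [0, 4, 80], -0.6],
    [[0, 0, 0], [0, 20, 130], -0.6],
    [[0, 0, 0], [0, 20, 130], -0.6],
  ],
)

```text
time_s: 23.38
eef_pos: [0.5423, -0.2448, 0.1982]
eef_rot: [0.005, 0.707, 0.707, 0.001]
wrist_force: [0.5, -0.3, 0.1]
opening: 0.801
grasp_force: 0.0
```

Run:
```python
from h import *
o=telemetry.get_obs(); print(o["time_s"],o["eef_pos"].round(4))
for n in("top","side","wrist"):
  c=camera(n); save(c,n+"7.png")
  for t in("tube_center","trough_seat"):
   for r in spotter.landmark_of(t,n)[:2]: print(n,t,np.round(r["xyz"],4),round(r["conf"],2))
T=cv2.imread("pics/top7.png")[140:240,370:490]; S=cv2.imread("pics/side7.png")[90:190,300:420]; W=cv2.imread("pics/wrist7.png")
cv2.imwrite("pics/m7.png",cv2.vconcat([cv2.hconcat([cv2.resize(T,(320,266),interpolation=3),cv2.resize(S,(320,266),interpolation=3)]),W[80:400]]))
```

```text
23.375 [ 0.5423 -0.2448  0.1982]
top tube_center [0.307  0.5035 0.0212] 0.84
top tube_center [0.2537 0.2402 0.0162] 0.75
top trough_seat [ 0.5391 -0.3185  0.0767] 0.65
side tube_center [0.2574 0.2391 0.0182] 0.94
side tube_center [0.3112 0.5034 0.0127] 0.9
side trough_seat [ 0.5424 -0.3224  0.0752] 0.66
wrist tube_center [ 0.5366 -0.322   0.0778] 0.97
wrist trough_seat [ 0.5407 -0.3178  0.0614] 0.66
```

View pics/m7.png

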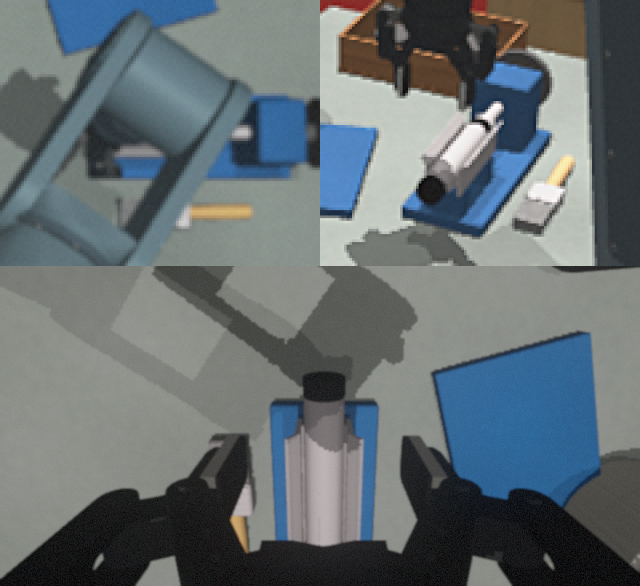

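The tube lies in the trough, centred and along it. Its cap sticks out at (323,387), and in the side inset the ram-side cap touches the disc at (485,122). The gripper is clear, so I hand in.

```bash
python3 -c "
from h import *
print(ctrl.hand_in())"
```

```text
the job is handed in; nothing more can be done
None
```

The tube was pulled from the clips, rested untouched in the cradle for over a second, then laid in the trough against the ram and released. I handed the job in at about 24 s; it returned no verdict.

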